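Top out a crosswise drying stack and hold the loaded carrier level

ROBOT

A 6-joint arm with a two-finger parallel gripper is mounted at the origin on a cart in front of the work surface, level with it; the furniture and walls round the work are solid. World frame = base frame: x ahead of the robot, y to its left, z up, the work surface at z = 0. Lengths are in mm, angles in degrees, forces in N, time in s.
With the tool pointing down it reaches from about 300 to 850 mm from the base axis. Payload 4.2 kg.
Tool frame: the origin (TCP) lies at the very end of the fingers, on their centre line; the grasp point (between the pads) lies 19 mm behind it; z points along the fingers, y is the direction in which the jaws open and shut (so a half turn about z gives the same grasp; the last joint's range is limited). The gripper opens to 91 mm and grips with 3 to 60 N. Pads are 32 mm wide; open, the fingers measure 118 mm over their backs; the gripper's body (76 mm by 178 mm) begins 60 mm behind the grasp point.
Start: joints at [-75.459, 18.312, 89.639, -0, 72.044, -1.146], TCP at [155.478, -553.597, 213.976] pointing down, gripper open.
Joint ranges: [-177.97, 177.97], [-48.28, 115.42], [12.27, 149.76], [-77.06, 257.06], [2.81, 150.46], [-146.56, 146.56]. Speed limits (degrees/s): [147.25, 147.25, 180, 180, 180, 180].

INTERFACE

Orientations are given as [roll, pitch, yaw] about the fixed x, y, z axes, in that order (R = Rz(yaw) Ry(pitch) Rx(roll)).
In Python, from workcell import env gives the robot as it stands. The module is installed in compiled form; this text tells all that it offers.
- The arm moves only by the tool arm_command, never from a script. Its argument "targets" is a list of rows, each a list of 5 numbers: the closure, from 0 (fully open) to 1 (shut), then the shift along the tool's x, y, z each as a share of 50 cm, from -1 to 1, then the turn about the tool's z as a share of pi/4 rad, from -1 to 1. A call has 1 to 8 rows; each row is the pose to reach, as a shift and turn from the pose measured when the call began, along the tool's axes at that moment; what a row does not reach only later rows make up. A row lasts 1/12 s, in which the tool goes at most 41.7 mm and 7.16 degrees, less where a joint would pass 70% of its speed; a pose out of reach is approached as far as the arm can. A call with a number of a shift or a turn outside -1 to 1 is refused whole. A call with a gripper value outside its range is refused whole. The fingers move at their own pace and stop on an object; "squeeze" is the grip in N (left out, the last holds). Time passes only in rows, so rows that repeat a pose let the fingers close. It gives the time, the measured TCP pose, the force and the opening at its end, in the units of the state.
- env.state(): the state, without advancing time (a new reading comes with each control period).
- env.grab_frame(name): name is "side" or "top" or "wrist"; returns the picture (420x560x3 uint8, red, green, blue); there is no depth.
- env.camera_params(name): a dict with "camera_matrix" (3x3 intrinsics, pixels), "R" (3x3) and "t" (3): a world point X has camera coordinates R X + t; the wrist camera has in their place "hand_eye" (4x4, takes a point from camera to tool coordinates, whose origin is the TCP and whose axes are the flange's). Camera axes: x right, y down, z forward; pixel columns grow to the right and rows downward; lengths in mm; the calibration is good to about 2 mm. A picture is of the moment at which its call begins: read the wrist's pose just before it. camera_params takes no time and is no camera call.
- env.job_done(): hands the job in, once; it reports no verdict.
The state is a dict: "time_s": time; "qpos": joint angles; "qvel": joint speeds; "effort": joint torques, N m; "ee_pos": TCP position; "ee_rot": TCP orientation; "force": force on the tool from outside, world axes, zero at the start; "torque": the same for the moment, N m; "gripper_width": finger opening in mm.
Only numpy, scipy, OpenCV 4.12 (cv2) and the standard library are available. Lean on these libraries where they do the work, as an engineer would, in place of code of your own. Each camera call takes 0.05 s, during which the arm holds its last target.

TASK

Finish the drying stack of wooden test slats on the wire carrier: lay the two loose slats on top as the third layer, crosswise to the layer below, each squarely above one of the bottom slats. Then swing the carrier's folded handle upright, lift the loaded carrier by its handle about 10 cm off the bench without tipping it or shifting the stack, and finish while still holding it there, steady and level. Leave the other things on the bench alone.

Things in the scene. Friction and masses are not known exactly. Their poses are not given: they have to be found in the camera images.
- carrier: steel wire drying carrier, loose, about 0.4 kg: grid 120 (x) by 132 mm (y) on four rubber feet, grid top 8 mm above the bench; an upright strap (22 mm wide, top 54 mm up) at the middle of each y end, 68 mm out. Origin: centre, level with the feet's undersides; z up. Four slats on it in two crosswise layers, top 32 mm up; third-layer slat centres come 38 mm up, at x = -32 and +32 mm
- bail (a joint): hinge of the carrier's U-shaped handle, rad: 0 = folded down level, bar on the carrier's -x side (towards the robot); 1.57 = upright; 3.14 = folded to the other side. Turns easily, falls if let go; the lifted carrier hangs on it and levels itself. Hinge line along the carrier's y, through its centre, 40 mm above the bench; bar 90 mm from it
- bail_grip (a point): middle of the handle bar's grey grip sleeve (13 mm diameter, 64 mm long, along the carrier's y, clear all round); 40 mm above the bench folded, 130 mm upright. Its y axis runs along the sleeve
- slat_a: wooden test slat, 100 x 18 x 12 mm, pale wood with a tiny dark hole near one end, about 16 g; origin at its centre, x along its length, z through its 12 mm thickness; lies flat and loose on the bench at the start, to the robot's right of the carrier
- slat_b: wooden test slat, 100 x 18 x 12 mm, pale wood with a tiny dark hole near one end, about 16 g; origin at its centre, x along its length, z through its 12 mm thickness; lies flat and loose on the bench at the start, to the right of slat_a
- slat_low_1: wooden test slat, 100 x 18 x 12 mm, pale wood with a tiny dark hole near one end, about 16 g; origin at its centre, x along its length, z through its 12 mm thickness; bottom layer, lies along the carrier's y at x = -32 mm
- slat_low_2: wooden test slat, 100 x 18 x 12 mm, pale wood with a tiny dark hole near one end, about 16 g; origin at its centre, x along its length, z through its 12 mm thickness; bottom layer, lies along the carrier's y at x = +32 mm
- slat_mid_1: wooden test slat, 100 x 18 x 12 mm, pale wood with a tiny dark hole near one end, about 16 g; origin at its centre, x along its length, z through its 12 mm thickness; second layer, lies along the carrier's x at y = -32 mm
- slat_mid_2: wooden test slat, 100 x 18 x 12 mm, pale wood with a tiny dark hole near one end, about 16 g; origin at its centre, x along its length, z through its 12 mm thickness; second layer, lies along the carrier's x at y = +32 mm
- spare_bottle: bystander: white sample bottle, 48 mm diameter, 112 mm high, standing; origin under its centre
- bottle_cap: bystander: white bottle cap, 23 mm diameter, 17 mm high; origin under its centre
- tape_roll: bystander: roll of tape lying flat, 68 mm diameter, 19 mm high; origin under its centre
- marker_pen: bystander: dark marker pen, 128 mm long (y), 15 mm thick; origin under its centre
- forceps: bystander: steel forceps, 122 mm long (y), 10 mm high; origin under its centre
There are look-alikes about, which are no part of the job. What is shaped like the slat_low_1 but turquoise is not meant.

How it is judged (in metres and radians):
On the way, in this order (a step that is already met when the one before it is completed fails the run):
1. both loose slats lie released as the third layer, crosswise, while the carrier still stands on the bench (((x of slat_a in the frame of carrier between -0.044 and -0.02 m and y of slat_a in the frame of carrier between -0.012 and 0.012 m and z of slat_a in the frame of carrier between 0.034 and 0.042 m and angle between the x axis of each of slat_a, slat_b and the y axis of carrier, either way round below 0.2 rad and x of slat_b in the frame of carrier between 0.02 and 0.044 m and y of slat_b in the frame of carrier between -0.012 and 0.012 m and z of slat_b in the frame of carrier between 0.034 and 0.042 m) or (x of slat_b in the frame of carrier between -0.044 and -0.02 m and y of slat_b in the frame of carrier between -0.012 and 0.012 m and z of slat_b in the frame of carrier between 0.034 and 0.042 m and angle between the x axis of each of slat_b, slat_a and the y axis of carrier, either way round below 0.2 rad and x of slat_a in the frame of carrier between 0.02 and 0.044 m and y of slat_a in the frame of carrier between -0.012 and 0.012 m and z of slat_a in the frame of carrier between 0.034 and 0.042 m)) and contact force between the fingers and slat_a below 0.3 N and contact force between the fingers and slat_b below 0.3 N and height (world z) of carrier below 0.01 m), for 0.2 s.
2. the handle is swung upright (value of joint bail above 1.3 rad), for 0.1 s.
At the end, for the whole second after the job is handed in: held by its handle (upright within 0.27 rad), feet 60 to 160 mm up, within 250 mm of its start, level within 0.12 rad, under 0.03 m/s and 0.2 rad/s; all six slats within 12 mm sideways, 4 mm in height and 0.2 rad of their places in three crosswise layers; top slats let go (((x of slat_a in the frame of carrier between -0.044 and -0.02 m and y of slat_a in the frame of carrier between -0.012 and 0.012 m and z of slat_a in the frame of carrier between 0.034 and 0.042 m and angle between the x axis of each of slat_a, slat_b and the y axis of carrier, either way round below 0.2 rad and x of slat_b in the frame of carrier between 0.02 and 0.044 m and y of slat_b in the frame of carrier between -0.012 and 0.012 m and z of slat_b in the frame of carrier between 0.034 and 0.042 m) or (x of slat_b in the frame of carrier between -0.044 and -0.02 m and y of slat_b in the frame of carrier between -0.012 and 0.012 m and z of slat_b in the frame of carrier between 0.034 and 0.042 m and angle between the x axis of each of slat_b, slat_a and the y axis of carrier, either way round below 0.2 rad and x of slat_a in the frame of carrier between 0.02 and 0.044 m and y of slat_a in the frame of carrier between -0.012 and 0.012 m and z of slat_a in the frame of carrier between 0.034 and 0.042 m)) and x of slat_low_1 in the frame of carrier between -0.044 and -0.02 m and y of slat_low_1 in the frame of carrier between -0.012 and 0.012 m and z of slat_low_1 in the frame of carrier between 0.01 and 0.018 m and angle between the x axis of each of slat_low_1, slat_low_2 and the y axis of carrier, either way round below 0.2 rad and x of slat_mid_1 in the frame of carrier between -0.012 and 0.012 m and y of slat_mid_1 in the frame of carrier between -0.044 and -0.02 m and z of slat_mid_1 in the frame of carrier between 0.022 and 0.03 m and angle between the x axis of each of slat_mid_1, slat_mid_2 and the x axis of carrier, either way round below 0.2 rad and x of slat_low_2 in the frame of carrier between 0.02 and 0.044 m and y of slat_low_2 in the frame of carrier between -0.012 and 0.012 m and z of slat_low_2 in the frame of carrier between 0.01 and 0.018 m and x of slat_mid_2 in the frame of carrier between -0.012 and 0.012 m and y of slat_mid_2 in the frame of carrier between 0.02 and 0.044 m and z of slat_mid_2 in the frame of carrier between 0.022 and 0.03 m and contact force between the fingers and slat_a below 0.3 N and contact force between the fingers and slat_b below 0.3 N and height (world z) of carrier between 0.06 and 0.16 m and distance of carrier from where it was at the start of the episode below 0.25 m and angle between carrier's own z axis and vertical below 0.12 rad and linear speed of carrier below 0.03 m/s and angular speed of carrier below 0.2 rad/s and contact force between the fingers and carrier above 2 N and value of joint bail between 1.3 and 1.85 rad); the arm keeps its last pose, push and grip.
It fails at once if the carrier is tipped by more than 0.26 rad (15 degrees) (angle between carrier's own z axis and vertical above 0.26 rad).
It fails at once if a bystander is moved by more than 30 mm (distance of any of spare_bottle, bottle_cap, tape_roll, marker_pen, forceps from where it was at the start of the episode above 0.03 m).
It also fails if it takes over 64 s, if anything falls off the work surface, if the arm or the gripper's body presses on something with over 40 N, if the wrist force passes 120 N, or if a joint passes its speed limit or range.

## Working session

There is one attempt and no reset: what is moved stays moved. The work goes in short steps, Python scripts to look and compute and a tool call to move; the robot and the scene stay as the last step left them, time stands still between calls to the robot, and variables do not carry over. Pictures are saved under pics/ and viewed, and the job is handed in when it is done.

Besides the shell and the picture viewer there is one more tool, called after "Request:" in YAML: its name, and indented under it one key for each argument. arm_command: Moves the arm, as the interface text tells. Shift numbers are shares of 50 cm and turn numbers shares of pi/4 rad, none past 1 either way. Its arguments: {"type":"object","properties":{"targets":{"type":"array"},"squeeze":{"type":"number"}},"required":["targets"]}

```bash
mkdir -p pics; cat > h.py <<'E'
from workcell import env
import numpy as np, cv2
from scipy.spatial.transform import Rotation as Ro
def save(n,im,box=None,s=1):
    if box: im=im[box[1]:box[3],box[0]:box[2]]
    if s!=1: im=cv2.resize(im,None,fx=s,fy=s,interpolation=cv2.INTER_CUBIC)
    cv2.imwrite('pics/'+n+'.png',cv2.cvtColor(im,cv2.COLOR_RGB2BGR))
def cam(name,st=None):
    p=env.camera_params(name); K=np.array(p['camera_matrix'])
    if 'hand_eye' in p:
        st=st or env.state()
        T=np.eye(4); T[:3,:3]=Ro.from_euler('xyz',st['ee_rot'],degrees=True).as_matrix(); T[:3,3]=st['ee_pos']
        W=T@np.array(p['hand_eye']); R=W[:3,:3].T; t=-R@W[:3,3]
    else: R=np.array(p['R']); t=np.array(p['t'])
    return K,R,t
def ray(c,u,z):
    K,R,t=c; C=-R.T@t; d=R.T@np.linalg.inv(K)@np.array([u[0],u[1],1.]); return (C+d*(z-C[2])/d[2])
def proj(c,X):
    K,R,t=c; p=K@(R@np.array(X,float)+t); return p[:2]/p[2]
E
python3 - <<'E'
from h import *
s=env.state(); print(s)
np.set_printoptions(suppress=True,precision=3)
for n in ['top','side','wrist']:
    c=cam(n,s); print(n,c[0].tolist(),-c[1].T@c[2]); save(n+'0',env.grab_frame(n))
print(env.camera_params('wrist')['hand_eye'])
E
```

```text
{'time_s': 0.0, 'qpos': array([-7.54602307e+01,  1.83503207e+01,  8.97071030e+01, -8.91501442e-04,
        7.20430257e+01, -1.14494513e+00]), 'qvel': array([ 0.06198497, -0.08137991,  0.04988218,  0.12251661,  0.00885799,
        0.03365   ]), 'effort': array([ 1.86351470e-03, -4.12453294e+01, -2.31973815e+01,  7.27668498e-02,
        4.57814592e-02, -1.57572508e-04]), 'ee_pos': array([ 155.32500483, -553.094612  ,  213.12879209]), 'ee_rot': array([-1.79899554e+02, -1.15972907e-03,  1.56849890e+01]), 'force': array([-0.1027011 , -0.67412174, -0.59947477]), 'torque': array([-0.01709893,  0.02459632,  0.02663422]), 'gripper_width': 91.29045907064761}
top [[526.9026617289943, 0.0, 271.7092193822726], [0.0, 526.9026617289943, 203.97061351880956], [0.0, 0.0, 1.0]] [ 239.868 -193.018 1271.378]
side [[490.43259827950817, 0.0, 281.15441525599664], [0.0, 490.43259827950817, 218.3614968596619], [0.0, 0.0, 1.0]] [-444.764  483.775  623.306]
wrist [[344.3258360875302, 0.0, 282.8965095297423], [0.0, 344.3258360875302, 206.77126408799248], [0.0, 0.0, 1.0]] [ 233.719 -531.362  384.318]
[[  -0.001   -0.958   -0.285   81.353]
 [   1.      -0.001   -0.001   -0.03 ]
 [   0.001   -0.285    0.958 -171.188]
 [   0.       0.       0.       1.   ]]
```

View pics/top0.png

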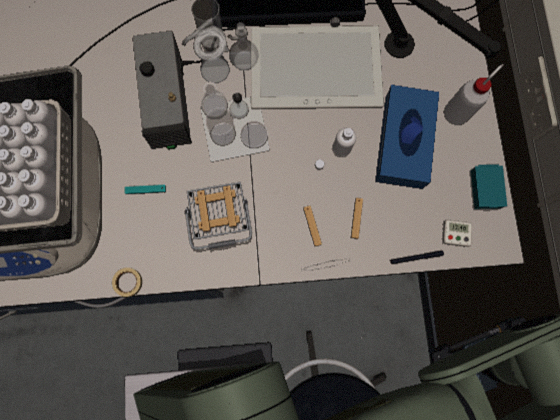

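View pics/side0.png

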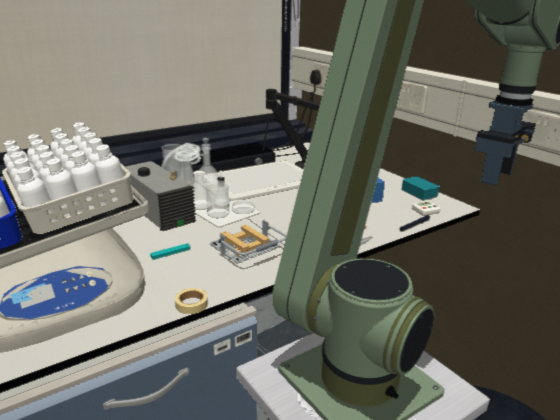

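View pics/wrist0.png

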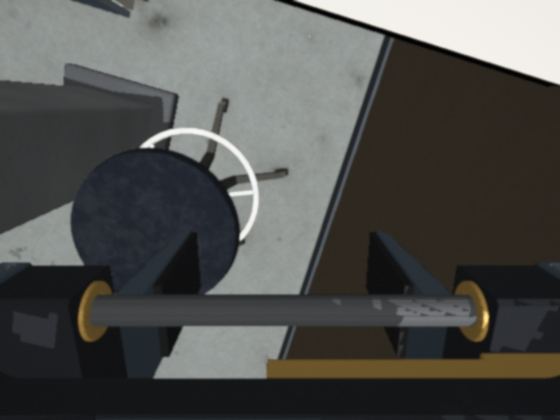

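The top view shows these candidates:
- The two loose pale slats are at about (312,226) and (357,218).
- The carrier and its stack are at (217,213), with the handle bar towards the robot at row ~245.
- The turquoise look-alike at (145,189) is not wanted.
- The pen at (416,257) and forceps at (326,265) are elongated bystanders.

Next I'll measure by colour.

```bash
python3 - <<'E'
from h import *
im=env.grab_frame('top'); c=cam('top')
save('crop1',im,(170,160,390,280),3.6)
h=cv2.cvtColor(im,cv2.COLOR_RGB2HSV)
m=cv2.inRange(h,(8,90,120),(25,255,255))
for q in cv2.findContours(m,cv2.RETR_EXTERNAL,cv2.CHAIN_APPROX_NONE)[0]:
    if cv2.contourArea(q)<60: continue
    r=cv2.minAreaRect(q); z=12 if r[0][0]>280 else 32
    b=cv2.boxPoints(r); P=np.array([ray(c,p,z)[:2] for p in b]); 
    e=[P[1]-P[0],P[2]-P[1]]; L=max(e,key=np.linalg.norm)
    print(np.round(r[0],1),cv2.contourArea(q),P.mean(0).round(1),[round(np.linalg.norm(x),1) for x in e],'ang',np.degrees(np.arctan2(L[1],L[0])).round(1))
E
```

```text
[126.2 281.9] 568.5 [359.8 140.3] [np.float64(64.4), np.float64(64.0)] ang -67.4
[312.3 225.6] 235.5 [ 461.  -307.4] [np.float64(17.7), np.float64(99.4)] ang -169.4
[356.9 217.5] 232.0 [ 472.1 -417.7] [np.float64(98.3), np.float64(17.0)] ang -13.2
[216.4 207.9] 1200.5 [519.5 -79.9] [np.float64(98.3), np.float64(100.5)] ang -174.6
```

View pics/crop1.png

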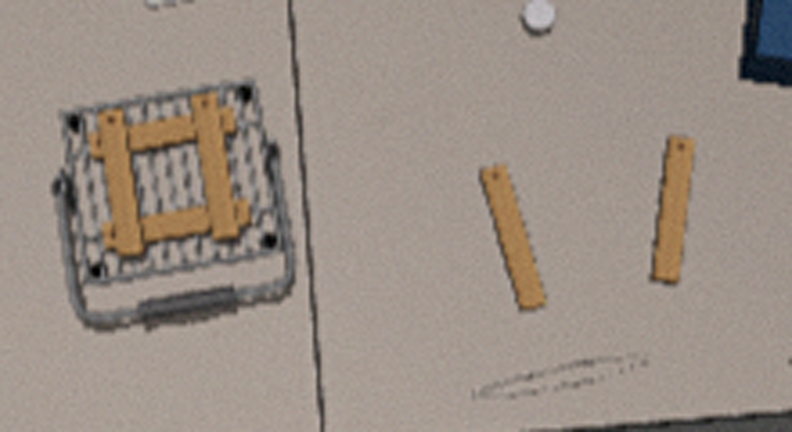

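The crop confirms two plain pale slats with end holes and the right size (99x17 mm). The slat layers on the carrier give its yaw and centre.

```bash
cat >> h.py <<'E'
def go(x,y,z,yaw):
    s=env.state(); R=Ro.from_euler('xyz',s['ee_rot'],degrees=True).as_matrix()
    d=np.array([x,y,z])-s['ee_pos']; l=R.T@d
    dy=(s['ee_rot'][2]-yaw+180)%360-180
    print('t',round(s['time_s'],2),'share',(l/500).round(4),'turn',round(dy/45,4),'rows',round(max(np.linalg.norm(d)/41.7,abs(dy)/7.16),1),'pos',s['ee_pos'].round(1),s['ee_rot'].round(2),'F',s['force'].round(1),'w',round(s['gripper_width'],1))
def slats(name,zf,amin=60):
    s=env.state(); im=env.grab_frame(name); c=cam(name,s)
    h=cv2.cvtColor(im,cv2.COLOR_RGB2HSV); m=cv2.inRange(h,(8,90,100),(25,255,255))
    for q in cv2.findContours(m,cv2.RETR_EXTERNAL,cv2.CHAIN_APPROX_NONE)[0]:
        if cv2.contourArea(q)<amin: continue
        z=zf
        P=np.array([ray(c,p[0],z)[:2] for p in q],np.float32)
        r=cv2.minAreaRect(P); b=cv2.boxPoints(r); L=max([b[1]-b[0],b[2]-b[1]],key=np.linalg.norm)
        print(cv2.boundingRect(q),'c',np.round(r[0],1),'size',np.round(r[1],1),'ang',round(float(np.degrees(np.arctan2(L[1],L[0]))%180),1))
    return im
E
python3 - <<'E'
from h import *
c=cam('top')
for u in [(345,150),(320,164),(326,265)]: print(ray(c,u,0).round())
go(461,-307,150,10.6)
E
```

```text
[ 649. -410.    0.]
[ 618. -343.    0.]
[ 364. -332.    0.]
t 0.2 share [ 0.7216 -0.3089  0.1272] turn 0.113 rows 9.5 pos [ 155.4 -553.3  213.4] [-179.94   -0.     15.69] F [-0.8 -0.3  0.2] w 91.2
```

Request:
arm_command:
  targets:
    - [0.3, 0.722, -0.309, 0.127, 0.113]
    - [0.3, 0.722, -0.309, 0.127, 0.113]
    - [0.3, 0.722, -0.309, 0.127, 0.113]
    - [0.3, 0.722, -0.309, 0.127, 0.113]
    - [0.3, 0.722, -0.309, 0.127, 0.113]
    - [0.3, 0.722, -0.309, 0.127, 0.113]
    - [0.3, 0.722, -0.309, 0.127, 0.113]
    - [0.3, 0.722, -0.309, 0.127, 0.113]
  squeeze: 15

```text
time_s: 0.87
ee_pos: [412.7, -345.4, 160.2]
ee_rot: [-179.9, 0.0, 10.6]
force: [0.0, -0.9, -0.1]
gripper_width: 63.8
```

```bash
python3 - <<'E'
from h import *
go(461,-307,150,10.6)
E
```

```text
t 0.87 share [ 0.109  -0.0576  0.0204] turn -0.0 rows 1.5 pos [ 412.7 -345.4  160.2] [-1.7994e+02  1.0000e-02  1.0600e+01] F [ 0.  -0.9 -0.1] w 63.8
```

Request:
arm_command:
  targets:
    - [0.4, 0.109, -0.058, 0.02, 0]
    - [0.4, 0.109, -0.058, 0.02, 0]
    - [0.4, 0.109, -0.058, 0.02, 0]
    - [0.4, 0.109, -0.058, 0.02, 0]

```text
time_s: 1.2
ee_pos: [461.3, -306.0, 149.7]
ee_rot: [-179.9, 0.1, 10.8]
force: [-1.5, 0.3, -0.5]
gripper_width: 55.0
```

```bash
python3 - <<'E'
from h import *
go(461,-307,4,10.6)
im=slats('wrist',12,300); save('w1',im)
E
```

```text
t 1.2 share [-0.0006  0.0023  0.2914] turn 0.0036 rows 3.5 pos [ 461.3 -306.   149.7] [-1.7992e+02  8.0000e-02  1.0760e+01] F [-1.5  0.3 -0.5] w 55.0
(370, 154, 67, 99) c [ 473.  -416.3] size [17.6 98.3] ang 166.9
(276, 140, 19, 105) c [ 462.9 -307. ] size [99.3 16.6] ang 10.4
(70, 29, 15, 26) c [ 558.  -115.4] size [18.5 11.3] ang 1.7
(0, 12, 73, 135) c [520.8 -77.7] size [106.1  60.6] ang 5.1
```

View pics/w1.png

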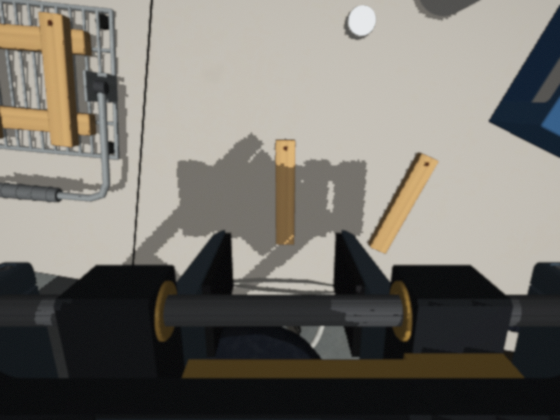

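The wrist view shows slat_a at (285,190) between the fingers, and it agrees with the top camera within 2 mm. I'll descend.

Request:
arm_command:
  targets:
    - [0.45, 0.001, 0.002, 0.291, 0]
    - [0.45, 0.001, 0.002, 0.291, 0]
    - [0.45, 0.001, 0.002, 0.291, 0]
    - [0.45, 0.001, 0.002, 0.291, 0]
    - [0.45, 0.001, 0.002, 0.291, 0]
    - [0.45, 0.001, 0.002, 0.291, 0]
    - [0.45, 0.001, 0.002, 0.291, 0]

```text
time_s: 1.83
ee_pos: [460.3, -308.9, 4.8]
ee_rot: [-180.0, 0.1, 10.5]
force: [0.0, -0.1, 0.5]
gripper_width: 50.2
```

Request:
arm_command:
  targets:
    - [1, 0, 0, 0, 0]
    - [1, 0, 0, 0, 0]
    - [1, 0, 0, 0, 0]
    - [1, 0, 0, 0, 0]
    - [1, 0, 0, 0, 0]
    - [1, 0, 0, 0, 0]
    - [1, 0, 0, 0, 0]
    - [1, 0, 0, 0, 0]

```text
time_s: 2.5
ee_pos: [460.4, -308.9, 5.0]
ee_rot: [-180.0, 0.1, 10.6]
force: [-0.1, 0.7, 2.9]
gripper_width: 17.8
```

```bash
python3 - <<'E'
from h import *
go(462,-307,150,10.6)
E
```

```text
t 2.5 share [ 0.0036 -0.0033 -0.29  ] turn -0.0009 rows 3.5 pos [ 460.4 -308.9    5. ] [-1.7997e+02  6.0000e-02  1.0560e+01] F [-0.1  0.7  2.9] w 17.8
```

Request:
arm_command:
  targets:
    - [1, 0, 0, -0.29, 0]
    - [1, 0, 0, -0.29, 0]
    - [1, 0, 0, -0.29, 0]
    - [1, 0, 0, -0.29, 0]
    - [1, 0, 0, -0.29, 0]

```text
time_s: 2.92
ee_pos: [463.5, -310.8, 155.6]
ee_rot: [179.6, -0.4, 10.6]
force: [0.2, -0.3, 0.7]
gripper_width: 17.7
```

```bash
python3 - <<'E'
from h import *
go(490,-220,150,53)
E
```

```text
t 2.92 share [ 0.0854 -0.1688  0.0105] turn -0.9429 rows 5.9 pos [ 463.5 -310.8  155.6] [179.56  -0.41  10.57] F [ 0.2 -0.3  0.7] w 17.7
```

Request:
arm_command:
  targets:
    - [1, 0.085, -0.169, 0.01, -0.943]
    - [1, 0.085, -0.169, 0.01, -0.943]
    - [1, 0.085, -0.169, 0.01, -0.943]
    - [1, 0.085, -0.169, 0.01, -0.943]
    - [1, 0.085, -0.169, 0.01, -0.943]
    - [1, 0.085, -0.169, 0.01, -0.943]
    - [1, 0.085, -0.169, 0.01, -0.943]

```text
time_s: 3.5
ee_pos: [489.1, -219.2, 148.9]
ee_rot: [179.5, 0.0, 53.1]
force: [-0.1, -0.9, -0.5]
gripper_width: 17.8
```

```bash
python3 - <<'E'
from h import *
go(540,-150,150,95.4)
im=slats('wrist',32,300); save('w2',im)
E
```

```text
t 3.5 share [ 0.1719 -0.0015 -0.0023] turn -0.9391 rows 5.9 pos [ 489.1 -219.2  148.9] [1.7955e+02 2.0000e-02 5.3140e+01] F [-0.1 -0.9 -0.5] w 17.8
(268, 327, 30, 14) c [ 409.1 -326.7] size [14.9 28.5] ang 142.8
(266, 167, 36, 127) c [ 472.2 -243. ] size [120.  30.] ang 52.5
(150, 0, 138, 121) c [522.3 -94.2] size [98.9 71.4] ang 4.7
(121, 0, 71, 58) c [498.2 -47. ] size [59.5 21.4] ang 5.0
```

View pics/w2.png

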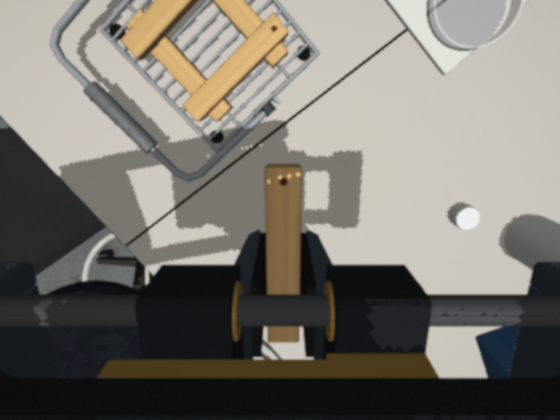

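Request:
arm_command:
  targets:
    - [1, 0.061, -0.083, 0, -0.939]
    - [1, 0.061, -0.083, 0, -0.939]
    - [1, 0.061, -0.083, 0, -0.939]
    - [1, 0.061, -0.083, 0, -0.939]
    - [1, 0.061, -0.083, 0, -0.939]
    - [1, 0.061, -0.083, 0, -0.939]
    - [1, 0.061, -0.083, 0, -0.939]

```text
time_s: 4.13
ee_pos: [474.1, -170.0, 148.1]
ee_rot: [179.7, 0.3, 95.1]
force: [-0.1, 0.0, -0.6]
gripper_width: 18.0
```

```bash
python3 - <<'E'
from h import *
go(552,-77,150,95.4)
im=slats('wrist',32,300); save('w3',im)
slats('top',32)
E
```

```text
t 4.13 share [ 0.1715  0.1716 -0.0039] turn -0.0074 rows 2.9 pos [ 474.1 -170.   148.1] [179.72   0.3   95.07] F [-0.1  0.  -0.6] w 18.0
(268, 326, 30, 16) c [ 486.5 -303.9] size [28.5 17.3] ang 4.8
(266, 166, 35, 128) c [ 477.5 -199.1] size [ 30.  120.6] ang 94.9
(288, 30, 130, 127) c [520.6 -78.7] size [98.8 95.1] ang 5.1
(112, 268, 29, 29) c [360.6 139.6] size [64.5 63.9] ang 42.1
(351, 198, 12, 41) c [ 467.6 -413.7] size [16.9 98.5] ang 166.8
(211, 191, 21, 34) c [518.8 -91.5] size [47.2 81.9] ang 179.6
```

View pics/w3.png

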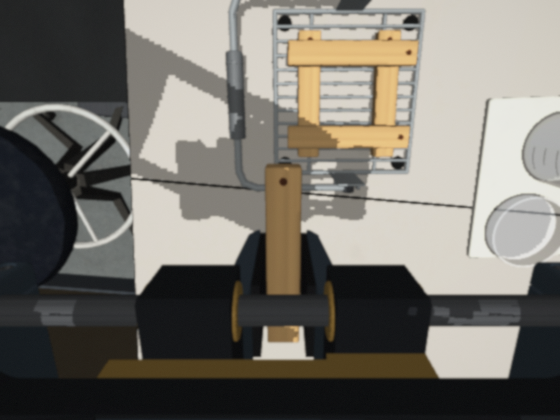

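```bash
python3 - <<'E'
from h import *
s=env.state();c=cam('wrist',s)
for u in [(352.5,53),(348.5,137.5)]: print(ray(c,u,32).round(1))
for u in [(273,11),(424,10),(409,173),(274,172)]: print(ray(c,u,8).round(1))
im=env.grab_frame('wrist'); save('w3c',im,(220,0,450,200),3.4)
E
```

```text
[518.5 -47.5  32. ]
[ 524.3 -111.1   32. ]
[454.6 -18.6   8. ]
[575.8  -7.5   8. ]
[ 589.  -140.2    8. ]
[ 465.4 -149.6    8. ]
```

View pics/w3c.png

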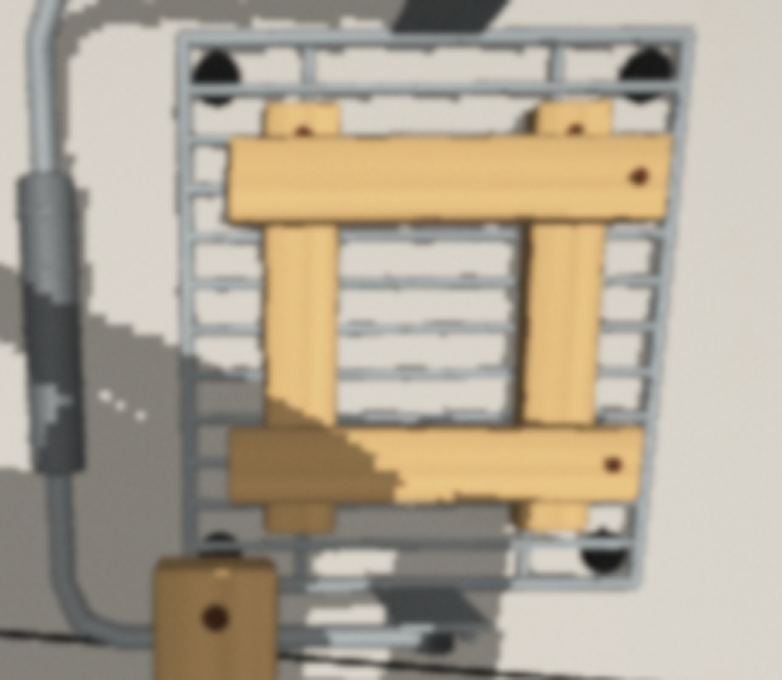

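The wrist view shows the carrier with both layers in place. The grid centre and slat-pair centre agree: (521,-79), yaw 5.2°.

```bash
python3 - <<'E'
from h import *
go(553.1,-78.3,90,95.2)
E
```

```text
t 4.28 share [0.1701 0.172  0.1167] turn -0.0067 rows 3.2 pos [ 474.3 -170.1  148.4] [179.69   0.31  94.9 ] F [0.1 0.4 0.9] w 17.6
```

Request:
arm_command:
  targets:
    - [1, 0.17, 0.172, 0.05, -0.007]
    - [1, 0.17, 0.172, 0.05, -0.007]
    - [1, 0.17, 0.172, 0.05, -0.007]
    - [1, 0.17, 0.172, 0.117, -0.007]
    - [1, 0.17, 0.172, 0.117, -0.007]
    - [1, 0.17, 0.172, 0.117, -0.007]
    - [1, 0.17, 0.172, 0.117, -0.007]

```text
time_s: 4.87
ee_pos: [553.0, -78.9, 90.5]
ee_rot: [179.7, 0.3, 95.1]
force: [0.2, -0.4, 0.9]
gripper_width: 18.0
```

```bash
python3 - <<'E'
from h import *
go(553.1,-78.3,38,95.2)
E
```

```text
t 4.87 share [ 0.0018 -0.0002  0.105 ] turn -0.0021 rows 1.3 pos [553.  -78.9  90.5] [179.69   0.32  95.1 ] F [ 0.2 -0.4  0.9] w 18.0
```

Request:
arm_command:
  targets:
    - [1, 0.002, 0, 0.05, 0]
    - [1, 0.002, 0, 0.08, 0]
    - [1, 0.002, 0, 0.095, 0]
    - [1, 0.002, 0, 0.1, 0]
    - [1, 0.002, 0, 0.105, 0]
    - [1, 0.002, 0, 0.105, 0]

```text
time_s: 5.37
ee_pos: [553.7, -78.7, 38.9]
ee_rot: [179.6, 0.3, 95.0]
force: [-0.2, -0.1, -1.1]
gripper_width: 18.0
```

```bash
python3 - <<'E'
from h import *
go(553.1,-78.3,37,95.2)
E
```

```text
t 5.37 share [ 0.0009 -0.0012  0.0038] turn -0.0034 rows 0.0 pos [553.7 -78.7  38.9] [179.6    0.35  95.05] F [-0.2 -0.1 -1.1] w 18.0
```

Request:
arm_command:
  targets:
    - [1, 0, 0, 0.002, 0]
    - [1, 0, 0, 0.003, 0]
    - [1, 0, 0, 0.003, 0]
    - [1, 0, 0, 0.003, 0]

```text
time_s: 5.7
ee_pos: [554.0, -78.7, 37.7]
ee_rot: [179.6, 0.4, 95.1]
force: [0.5, -0.2, 0.1]
gripper_width: 17.7
```

Request:
arm_command:
  targets:
    - [0.68, 0, 0, 0, 0]
    - [0.68, 0, 0, 0, 0]
    - [0.68, 0, 0, 0, 0]
    - [0.68, 0, 0, 0, 0]
    - [0.68, 0, 0, 0, 0]

```text
time_s: 6.12
ee_pos: [553.9, -78.7, 37.8]
ee_rot: [179.6, 0.4, 95.1]
force: [-0.1, 0.4, 0.1]
gripper_width: 29.5
```

Request:
arm_command:
  targets:
    - [0.68, 0, 0, -0.02, 0]
    - [0.68, 0, 0, -0.06, 0]
    - [0.68, 0, 0, -0.22, 0]
    - [0.68, 0, 0, -0.22, 0]
    - [0.68, 0, 0, -0.22, 0]
    - [0.68, 0, 0, -0.22, 0]

```text
time_s: 6.62
ee_pos: [554.7, -78.3, 151.0]
ee_rot: [179.2, 0.4, 95.0]
force: [-0.2, 0.3, 0.1]
gripper_width: 29.2
```

```bash
python3 - <<'E'
from h import *
go(504,-239,149,53)
E
```

```text
t 6.62 share [-0.3111 -0.1294  0.0047] turn 0.9344 rows 5.9 pos [554.7 -78.3 151. ] [179.19   0.45  95.05] F [-0.2  0.3  0.1] w 29.2
```

Request:
arm_command:
  targets:
    - [0.5, -0.311, -0.129, 0.005, 0.934]
    - [0.5, -0.311, -0.129, 0.005, 0.934]
    - [0.5, -0.311, -0.129, 0.005, 0.934]
    - [0.5, -0.311, -0.129, 0.005, 0.934]
    - [0.5, -0.311, -0.129, 0.005, 0.934]
    - [0.5, -0.311, -0.129, 0.005, 0.934]
    - [0.5, -0.311, -0.129, 0.005, 0.934]

```text
time_s: 7.2
ee_pos: [502.9, -239.5, 147.5]
ee_rot: [179.3, -0.2, 52.8]
force: [-0.7, 0.3, 0.5]
gripper_width: 45.8
```

```bash
python3 - <<'E'
from h import *
go(472,-370,149,12)
im=slats('wrist',44,200); save('w4',im)
E
```

```text
t 7.2 share [-0.2453  0.1086 -0.0023] turn 0.907 rows 5.7 pos [ 502.9 -239.5  147.5] [179.27  -0.18  52.81] F [-0.7  0.3  0.5] w 45.8
(315, 345, 28, 16) c [ 448.9 -383.9] size [18.9 23.1] ang 159.7
(117, 0, 139, 112) c [523.5 -98.2] size [94.7 68.8] ang 5.4
(85, 0, 61, 48) c [494.8 -53. ] size [46.2 19.9] ang 5.3
```

View pics/w4.png

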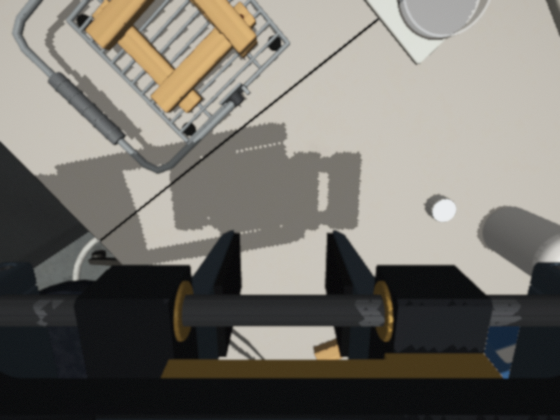

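Request:
arm_command:
  targets:
    - [0.45, -0.245, 0.109, 0, 0.907]
    - [0.45, -0.245, 0.109, 0, 0.907]
    - [0.45, -0.245, 0.109, 0, 0.907]
    - [0.45, -0.245, 0.109, 0, 0.907]
    - [0.45, -0.245, 0.109, 0, 0.907]
    - [0.45, -0.245, 0.109, 0, 0.907]
    - [0.45, -0.245, 0.109, 0, 0.907]

```text
time_s: 7.83
ee_pos: [473.0, -369.1, 147.1]
ee_rot: [179.6, -0.6, 12.4]
force: [-1.1, 0.7, -0.3]
gripper_width: 50.2
```

```bash
python3 - <<'E'
from h import *
go(472,-417,100,-13.2)
im=env.grab_frame('top'); save('t2',im,(170,160,390,280),3.6)
E
```

```text
t 7.83 share [-0.0235  0.0925  0.0946] turn 0.5685 rows 3.6 pos [ 473.  -369.1  147.1] [179.64  -0.56  12.38] F [-1.1  0.7 -0.3] w 50.2
```

View pics/t2.png

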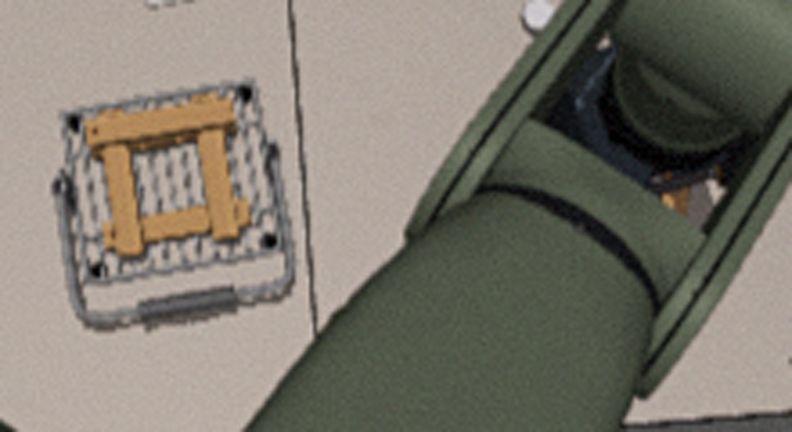

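The top crop shows slat_a lying squarely over the far bottom slat, at crop (160,120). Next is slat_b.

Request:
arm_command:
  targets:
    - [0.45, -0.024, 0.093, 0.05, 0.568]
    - [0.45, -0.024, 0.093, 0.05, 0.568]
    - [0.45, -0.024, 0.093, 0.05, 0.568]
    - [0.45, -0.024, 0.093, 0.05, 0.568]
    - [0.45, -0.024, 0.093, 0.05, 0.568]
    - [0.45, -0.024, 0.093, 0.05, 0.568]

```text
time_s: 8.38
ee_pos: [472.0, -416.4, 122.2]
ee_rot: [179.9, -0.6, -12.7]
force: [0.1, 0.7, 0.6]
gripper_width: 50.1
```

```bash
python3 - <<'E'
from h import *
im=slats('wrist',12,200); save('w5',im)
go(472.5,-417,5,-13.2)
E
```

```text
(274, 145, 21, 113) c [ 473.4 -417.3] size [17.  98.7] ang 166.8
t 8.43 share [-0.0015  0.0005  0.2348] turn 0.0103 rows 2.8 pos [ 472.  -416.4  122.4] [179.91  -0.65 -12.74] F [-0.4  0.8  0.4] w 50.0
```

View pics/w5.png

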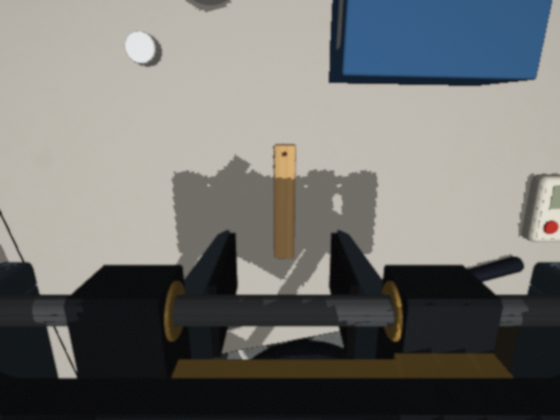

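slat_b sits at (284,200), centred between the fingers.

Request:
arm_command:
  targets:
    - [0.45, 0, 0, 0.235, 0.01]
    - [0.45, 0, 0, 0.235, 0.01]
    - [0.45, 0, 0, 0.235, 0.01]
    - [0.45, 0, 0, 0.235, 0.01]
    - [0.45, 0, 0, 0.235, 0.01]
    - [0.45, 0, 0, 0.235, 0.01]

```text
time_s: 8.93
ee_pos: [473.5, -416.7, 5.2]
ee_rot: [179.9, -0.7, -13.1]
force: [0.3, -1.1, 0.7]
gripper_width: 50.2
```

Request:
arm_command:
  targets:
    - [1, 0, 0, 0, 0]
    - [1, 0, 0, 0, 0]
    - [1, 0, 0, 0, 0]
    - [1, 0, 0, 0, 0]
    - [1, 0, 0, 0, 0]
    - [1, 0, 0, 0, 0]
    - [1, 0, 0, 0, 0]
    - [1, 0, 0, 0, 0]

```text
time_s: 9.6
ee_pos: [473.6, -416.7, 5.5]
ee_rot: [179.9, -0.7, -13.1]
force: [-1.0, 0.2, 1.2]
gripper_width: 18.1
```

Request:
arm_command:
  targets:
    - [1, 0, 0, -0.29, 0]
    - [1, 0, 0, -0.29, 0]
    - [1, 0, 0, -0.29, 0]
    - [1, 0, 0, -0.29, 0]
    - [1, 0, 0, -0.29, 0]

```text
time_s: 10.02
ee_pos: [474.5, -418.4, 156.8]
ee_rot: [179.6, -1.3, -13.1]
force: [0.1, -0.7, -0.6]
gripper_width: 17.3
```

```bash
python3 - <<'E'
from h import *
go(480,-330,149,27)
E
```

```text
t 10.02 share [-0.0295 -0.1749  0.0137] turn -0.8902 rows 5.6 pos [ 474.5 -418.4  156.8] [179.57  -1.26 -13.06] F [ 0.1 -0.7 -0.6] w 17.3
```

Request:
arm_command:
  targets:
    - [1, -0.03, -0.175, 0.013, -0.89]
    - [1, -0.03, -0.175, 0.013, -0.89]
    - [1, -0.03, -0.175, 0.013, -0.89]
    - [1, -0.03, -0.175, 0.013, -0.89]
    - [1, -0.03, -0.175, 0.013, -0.89]
    - [1, -0.03, -0.175, 0.013, -0.89]
    - [1, -0.03, -0.175, 0.013, -0.89]

```text
time_s: 10.6
ee_pos: [479.1, -329.2, 148.0]
ee_rot: [179.0, -0.6, 27.1]
force: [-0.2, -0.9, -0.9]
gripper_width: 17.4
```

```bash
python3 - <<'E'
from h import *
go(478,-240,149,63)
E
```

```text
t 10.6 share [ 0.0793 -0.1598 -0.004 ] turn -0.7984 rows 5.0 pos [ 479.1 -329.2  148. ] [178.99  -0.62  27.07] F [-0.2 -0.9 -0.9] w 17.4
```

Request:
arm_command:
  targets:
    - [1, 0.079, -0.16, -0.004, -0.798]
    - [1, 0.079, -0.16, -0.004, -0.798]
    - [1, 0.079, -0.16, -0.004, -0.798]
    - [1, 0.079, -0.16, -0.004, -0.798]
    - [1, 0.079, -0.16, -0.004, -0.798]
    - [1, 0.079, -0.16, -0.004, -0.798]
    - [1, 0.079, -0.16, -0.004, -0.798]

```text
time_s: 11.18
ee_pos: [477.5, -239.8, 148.3]
ee_rot: [178.9, 0.1, 62.7]
force: [0.0, 0.3, -0.2]
gripper_width: 17.4
```

```bash
python3 - <<'E'
from h import *
go(488,-180,149,95.2)
E
```

```text
t 11.18 share [ 0.1159 -0.0362 -0.0023] turn -0.7216 rows 4.5 pos [ 477.5 -239.8  148.3] [1.7888e+02 8.0000e-02 6.2730e+01] F [ 0.   0.3 -0.2] w 17.4
```

Request:
arm_command:
  targets:
    - [1, 0.116, -0.036, -0.002, -0.722]
    - [1, 0.116, -0.036, -0.002, -0.722]
    - [1, 0.116, -0.036, -0.002, -0.722]
    - [1, 0.116, -0.036, -0.002, -0.722]
    - [1, 0.116, -0.036, -0.002, -0.722]
    - [1, 0.116, -0.036, -0.002, -0.722]
    - [1, 0.116, -0.036, -0.002, -0.722]

```text
time_s: 11.77
ee_pos: [488.0, -180.2, 148.5]
ee_rot: [179.1, 0.7, 94.9]
force: [0.1, -0.3, 0.1]
gripper_width: 17.9
```

```bash
python3 - <<'E'
from h import *
im=slats('wrist',32,200); save('w6',im)
go(489.1,-82.1,90,95.2)
s=env.state();c=cam('wrist',s)
# expected pixels for placed slat corners and targets
ct=np.array([521,-79.2]);a=np.radians(5.2);ex=np.array([np.cos(a),np.sin(a)]);ey=np.array([-ex[1],ex[0]])
for x in(23,41):
  for y in(-50,50): print(x,y,proj(c,[*(ct+x*ex+y*ey),44]).round())
E
```

```text
(269, 326, 30, 20) c [ 502.4 -318. ] size [28.4 22.2] ang 4.2
(266, 172, 35, 122) c [ 492.8 -212.8] size [ 30.  116.1] ang 94.6
(269, 5, 132, 142) c [520.7 -78.6] size [ 99.2 103.8] ang 95.2
t 11.82 share [0.1966 0.0175 0.1153] turn -0.0049 rows 2.7 pos [ 488.  -180.2  148.6] [179.12   0.65  94.98] F [-0.4 -0.  -0.1] w 18.0
23 -50 [362. 147.]
23 50 [371.   5.]
41 -50 [384. 146.]
41 50 [396.   5.]
```

View pics/w6.png

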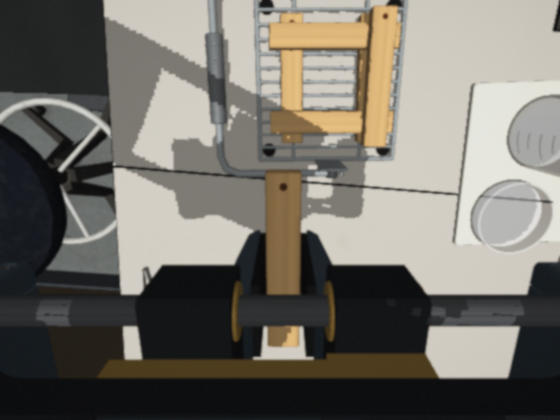

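slat_a's corners match the predicted pixels within 1–2 px. Now I'll place slat_b on the near side.

Request:
arm_command:
  targets:
    - [1, 0.197, 0.018, 0.05, -0.005]
    - [1, 0.197, 0.018, 0.05, -0.005]
    - [1, 0.197, 0.018, 0.115, -0.005]
    - [1, 0.197, 0.018, 0.115, -0.005]
    - [1, 0.197, 0.018, 0.115, -0.005]
    - [1, 0.197, 0.018, 0.115, -0.005]
    - [1, 0.197, 0.018, 0.115, -0.005]

```text
time_s: 12.4
ee_pos: [490.7, -83.0, 91.5]
ee_rot: [179.0, 0.7, 95.1]
force: [0.2, -0.5, 0.7]
gripper_width: 17.8
```

```bash
python3 - <<'E'
from h import *
go(489.1,-82.1,38,95.2)
E
```

```text
t 12.4 share [ 0.0035 -0.005   0.1068] turn -0.0024 rows 1.3 pos [490.7 -83.   91.5] [178.95   0.72  95.09] F [ 0.2 -0.5  0.7] w 17.8
```

Request:
arm_command:
  targets:
    - [1, 0.003, -0.005, 0.05, 0]
    - [1, 0.003, -0.005, 0.08, 0]
    - [1, 0.003, -0.005, 0.095, 0]
    - [1, 0.003, -0.005, 0.103, 0]
    - [1, 0.003, -0.005, 0.107, 0]
    - [1, 0.003, -0.005, 0.107, 0]
    - [1, 0.003, -0.005, 0.107, 0]

```text
time_s: 12.98
ee_pos: [489.9, -82.7, 38.7]
ee_rot: [178.8, 0.7, 95.1]
force: [0.7, -0.5, 0.1]
gripper_width: 17.7
```

```bash
python3 - <<'E'
from h import *
go(489.1,-82.1,37.5,95.2)
E
```

```text
t 12.98 share [ 0.0014 -0.0016  0.0024] turn -0.003 rows 0.0 pos [489.9 -82.7  38.7] [178.85   0.75  95.06] F [ 0.7 -0.5  0.1] w 17.7
```

Request:
arm_command:
  targets:
    - [1, 0.001, -0.001, 0.002, 0]
    - [1, 0.001, -0.001, 0.002, 0]
    - [1, 0.001, -0.001, 0.002, 0]
    - [1, 0.001, -0.001, 0.002, 0]

```text
time_s: 13.32
ee_pos: [490.1, -82.4, 38.3]
ee_rot: [178.8, 0.8, 95.1]
force: [0.1, 0.1, 3.3]
gripper_width: 17.9
```

Request:
arm_command:
  targets:
    - [0.68, 0, 0, 0, 0]
    - [0.68, 0, 0, 0, 0]
    - [0.68, 0, 0, 0, 0]
    - [0.68, 0, 0, 0, 0]
    - [0.68, 0, 0, 0, 0]

```text
time_s: 13.73
ee_pos: [489.9, -82.3, 38.1]
ee_rot: [178.8, 0.8, 95.1]
force: [0.5, 0.4, 0.2]
gripper_width: 29.4
```

Request:
arm_command:
  targets:
    - [0.68, 0, 0, -0.02, 0]
    - [0.68, 0, 0, -0.06, 0]
    - [0.68, 0, 0, -0.22, 0]
    - [0.68, 0, 0, -0.22, 0]
    - [0.68, 0, 0, -0.22, 0]
    - [0.68, 0, 0, -0.22, 0]

```text
time_s: 14.23
ee_pos: [488.9, -81.3, 150.3]
ee_rot: [178.5, 0.9, 95.1]
force: [-0.5, 1.1, -0.4]
gripper_width: 29.1
```

```bash
python3 - <<'E'
from h import *
go(435,-200,150,95.2)
E
```

```text
t 14.23 share [-0.2269 -0.1284  0.0006] turn -0.0028 rows 3.1 pos [488.9 -81.3 150.3] [178.48   0.85  95.07] F [-0.5  1.1 -0.4] w 29.1
```

Request:
arm_command:
  targets:
    - [0.68, -0.227, -0.128, 0, 0]
    - [0.68, -0.227, -0.128, 0, 0]
    - [0.68, -0.227, -0.128, 0, 0]
    - [0.68, -0.227, -0.128, 0, 0]
    - [0.68, -0.227, -0.128, 0, 0]
    - [0.68, -0.227, -0.128, 0, 0]

```text
time_s: 14.73
ee_pos: [434.6, -199.5, 149.1]
ee_rot: [178.6, 0.7, 95.0]
force: [-0.5, 0.7, -0.3]
gripper_width: 29.1
```

```bash
python3 - <<'E'
from h import *
s=env.state();c=cam('wrist',s)
im=env.grab_frame('wrist'); 
ct=np.array([521,-79.2]);a=np.radians(5.2);ex=np.array([np.cos(a),np.sin(a)]);ey=np.array([-ex[1],ex[0]])
P=lambda x,y,z:proj(c,[*(ct+x*ex+y*ey),z])
for x in(-41,-23,23,41): print(x,[P(x,y,44).round() for y in(-50,50)])
for y in(-32,0,32): print('grip',P(-90,y,40).round())
save('w7',im)
E
```

```text
-41 [array([350., 128.]), array([358., -19.])]
-23 [array([373., 128.]), array([383., -18.])]
23 [array([431., 127.]), array([448., -18.])]
41 [array([453., 127.]), array([474., -18.])]
grip [288. 104.]
grip [288.  60.]
grip [287.  12.]
```

View pics/w7.png

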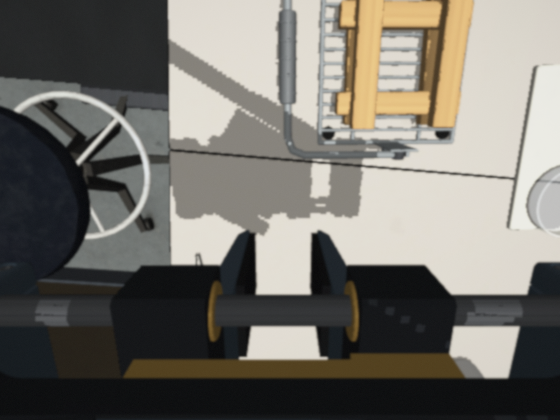

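Both top slats sit where predicted (slat_b's near end about 3 px ≈ 2 mm off), and the sleeve's near end at (288,103) matches the prediction. Next is the handle.

```bash
python3 - <<'E'
from h import *
go(431.4,-87.4,80,95.2)
E
```

```text
t 14.78 share [0.2248 0.0091 0.136 ] turn -0.0027 rows 3.2 pos [ 435.  -199.   149.4] [178.55   0.76  95.08] F [-0.2  0.   0.8] w 29.0
```

Request:
arm_command:
  targets:
    - [0.68, 0.225, 0.009, 0.136, 0]
    - [0.68, 0.225, 0.009, 0.136, 0]
    - [0.68, 0.225, 0.009, 0.136, 0]
    - [0.68, 0.225, 0.009, 0.136, 0]
    - [0.68, 0.225, 0.009, 0.136, 0]
    - [0.68, 0.225, 0.009, 0.136, 0]
  squeeze: 4

```text
time_s: 15.28
ee_pos: [432.0, -86.4, 80.1]
ee_rot: [178.5, 0.8, 95.3]
force: [0.5, 0.2, -0.6]
gripper_width: 29.2
```

```bash
python3 - <<'E'
from h import *
go(431.4,-87.4,21,95.2)
E
```

```text
t 15.28 share [-0.0003 -0.0045  0.118 ] turn 0.0016 rows 1.4 pos [432.  -86.4  80.1] [178.54   0.78  95.27] F [ 0.5  0.2 -0.6] w 29.2
```

Request:
arm_command:
  targets:
    - [0.68, 0, -0.004, 0.06, 0]
    - [0.68, 0, -0.004, 0.1, 0]
    - [0.68, 0, -0.004, 0.118, 0]
    - [0.68, 0, -0.004, 0.118, 0]
    - [0.68, 0, -0.004, 0.118, 0]

```text
time_s: 15.7
ee_pos: [432.5, -88.0, 21.6]
ee_rot: [178.5, 0.8, 95.2]
force: [0.7, 0.3, 0.3]
gripper_width: 29.1
```

```bash
python3 - <<'E'
from h import *
go(431.4,-87.4,21,95.2)
save('s1',env.grab_frame('side'),(180,190,340,310),4.5)
save('w8',env.grab_frame('wrist'))
E
```

```text
t 15.7 share [ 0.0014 -0.0022  0.0011] turn 0.0004 rows 0.0 pos [432.5 -88.   21.6] [178.48   0.8   95.22] F [0.7 0.3 0.3] w 29.1
```

View pics/s1.png

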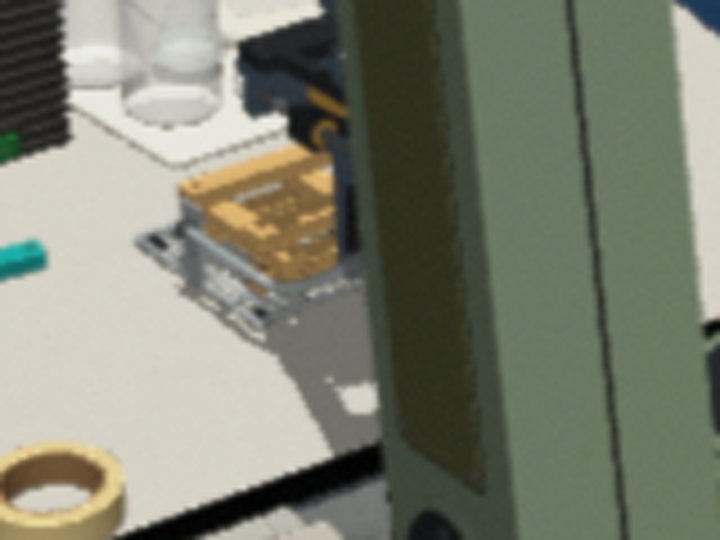

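View pics/w8.png

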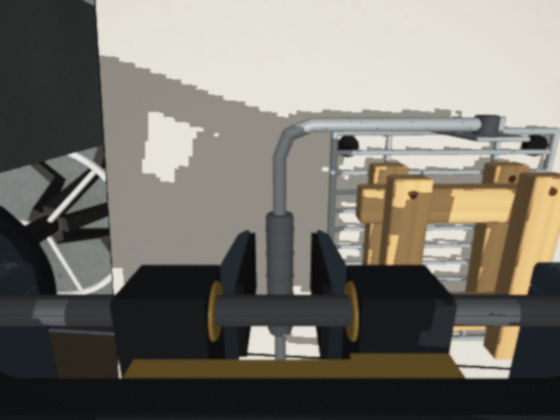

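The wrist view shows the sleeve at (280,270) between the fingers. I'll close gently.

Request:
arm_command:
  targets:
    - [1, 0.001, -0.002, 0.001, 0]
    - [1, 0.001, -0.002, 0.001, 0]
    - [1, 0.001, -0.002, 0.001, 0]
    - [1, 0.001, -0.002, 0.001, 0]
    - [1, 0.001, -0.002, 0.001, 0]
    - [1, 0.001, -0.002, 0.001, 0]
  squeeze: 5

```text
time_s: 16.3
ee_pos: [431.6, -87.6, 22.3]
ee_rot: [178.4, 0.9, 95.3]
force: [-2.2, -1.0, 6.4]
gripper_width: 12.8
```

```bash
python3 - <<'E'
from h import *
go(431.4,-87.4,21,95.2)
s=env.state();print(s['force'],s['torque'])
a=np.radians(5.2);ex=np.array([np.cos(a),np.sin(a),0])
R=Ro.from_euler('xyz',s['ee_rot'],degrees=True).as_matrix()
for th in range(10,91,10):
    t=np.radians(th); d=90*(1-np.cos(t))*ex+np.array([0,0,90*np.sin(t)])
    print(th,(R.T@d/500).round(4))
E
```

```text
t 16.3 share [ 0.0006 -0.0004  0.0025] turn 0.0012 rows 0.0 pos [431.6 -87.6  22.3] [178.4    0.86  95.26] F [-2.2 -1.   6.4] w 12.8
[-2.20760762 -1.00544513  6.43964276] [-0.27511797  0.40945518  0.0377488 ]
10 [-0.0005  0.0036 -0.0312]
20 [-0.0009  0.0126 -0.0612]
30 [-0.0014  0.0266 -0.0893]
40 [-0.0018  0.0453 -0.1145]
50 [-0.0021  0.0681 -0.136 ]
60 [-0.0024  0.0943 -0.1533]
70 [-0.0026  0.1231 -0.1658]
80 [-0.0028  0.1536 -0.173 ]
90 [-0.0029  0.1849 -0.1749]
```

Request:
arm_command:
  targets:
    - [1, 0, 0.001, -0.016, 0]
    - [1, 0, 0.004, -0.031, 0]
    - [1, -0.001, 0.008, -0.046, 0]
    - [1, -0.001, 0.013, -0.061, 0]
    - [1, -0.001, 0.019, -0.075, 0]
    - [1, -0.001, 0.027, -0.089, 0]
    - [1, -0.001, 0.027, -0.089, 0]

```text
time_s: 16.88
ee_pos: [444.8, -86.3, 68.7]
ee_rot: [178.3, 0.9, 95.3]
force: [-5.4, -0.9, 1.7]
gripper_width: 12.7
```

```bash
python3 - <<'E'
from h import *
go(431.4,-87.4,67,95.2)
save('w9',env.grab_frame('wrist'));save('t3',env.grab_frame('top'),(170,160,390,280),3.6)
E
```

```text
t 16.88 share [ 0.0004 -0.0269  0.0025] turn 0.0012 rows 0.3 pos [444.8 -86.3  68.7] [178.3    0.88  95.26] F [-5.4 -0.9  1.7] w 12.7
```

View pics/w9.png

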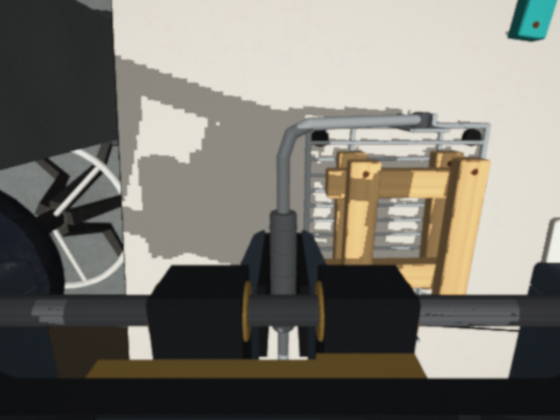

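View pics/t3.png

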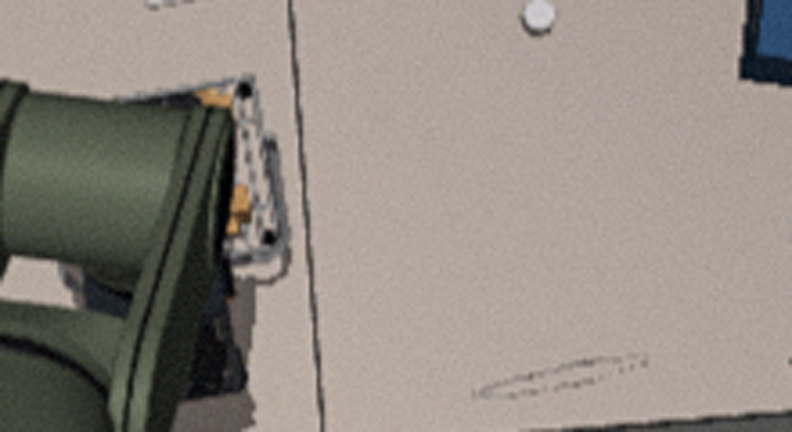

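The bar has risen to about 30° and the carrier has stayed put within ~1–2 mm. I'll continue the arc.

Request:
arm_command:
  targets:
    - [1, 0, 0.008, -0.013, 0]
    - [1, 0, 0.018, -0.025, 0]
    - [1, 0, 0.029, -0.037, 0]
    - [1, 0, 0.041, -0.047, 0]
    - [1, -0.001, 0.054, -0.056, 0]
    - [1, -0.001, 0.067, -0.064, 0]
    - [1, -0.001, 0.067, -0.064, 0]

```text
time_s: 17.57
ee_pos: [479.0, -83.1, 102.6]
ee_rot: [178.1, 0.9, 95.2]
force: [-4.2, 0.8, 6.7]
gripper_width: 12.5
```

```bash
python3 - <<'E'
from h import *
go(521,-79,111,95.2)
save('w10',env.grab_frame('wrist'));save('s2',env.grab_frame('side'),(180,190,340,310),4.5)
E
```

```text
t 17.57 share [ 0.0002  0.085  -0.0141] turn 0.001 rows 1.0 pos [479.  -83.1 102.6] [178.14   0.88  95.24] F [-4.2  0.8  6.7] w 12.5
```

View pics/w10.png

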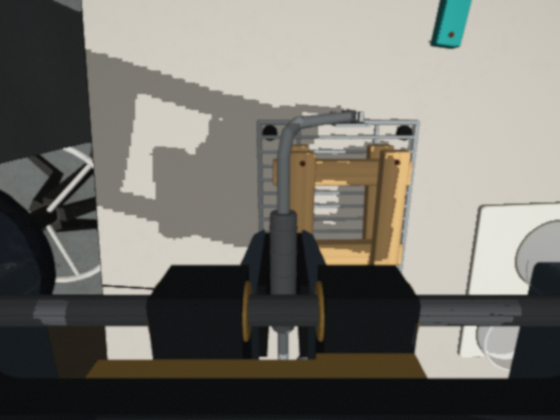

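View pics/s2.png

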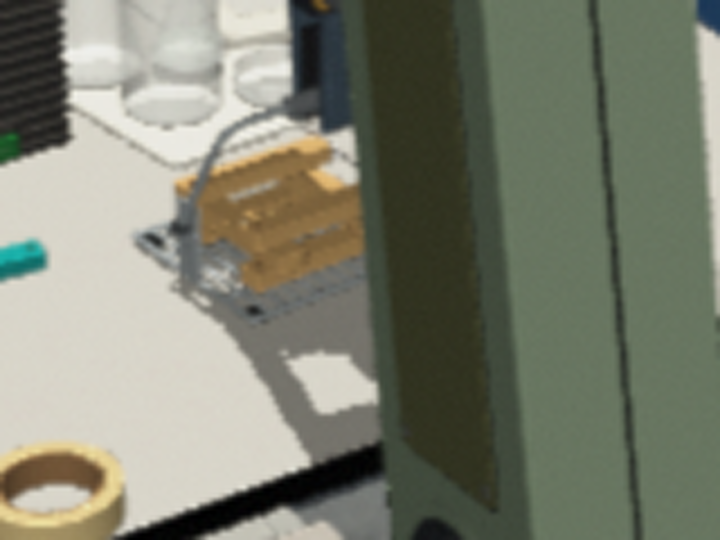

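Request:
arm_command:
  targets:
    - [1, 0, 0.014, -0.008, 0]
    - [1, 0, 0.029, -0.014, 0]
    - [1, 0, 0.044, -0.018, 0]
    - [1, 0, 0.059, -0.021, 0]
    - [1, 0, 0.072, -0.023, 0]
    - [1, 0, 0.085, -0.023, 0]
    - [1, 0, 0.085, -0.023, 0]

```text
time_s: 18.25
ee_pos: [522.1, -79.0, 115.0]
ee_rot: [178.1, 0.9, 95.3]
force: [-1.2, -0.4, 3.6]
gripper_width: 13.2
```

```bash
python3 - <<'E'
from h import *
go(521,-79,111,95.2)
save('w11',env.grab_frame('wrist'));save('s3',env.grab_frame('side'),(180,190,340,310),4.5)
E
```

```text
t 18.25 share [ 0.0004 -0.0024  0.0079] turn 0.0015 rows 0.1 pos [522.1 -79.  115. ] [178.08   0.9   95.27] F [-1.2 -0.4  3.6] w 13.2
```

View pics/w11.png

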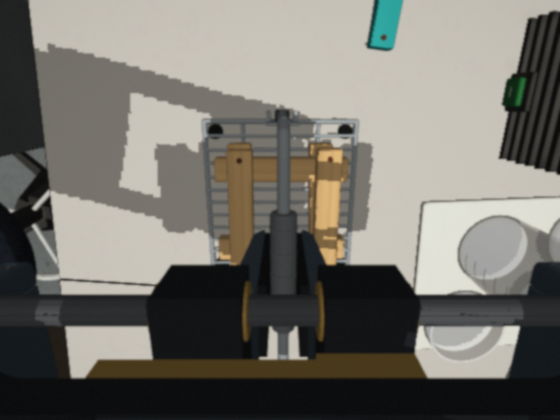

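View pics/s3.png

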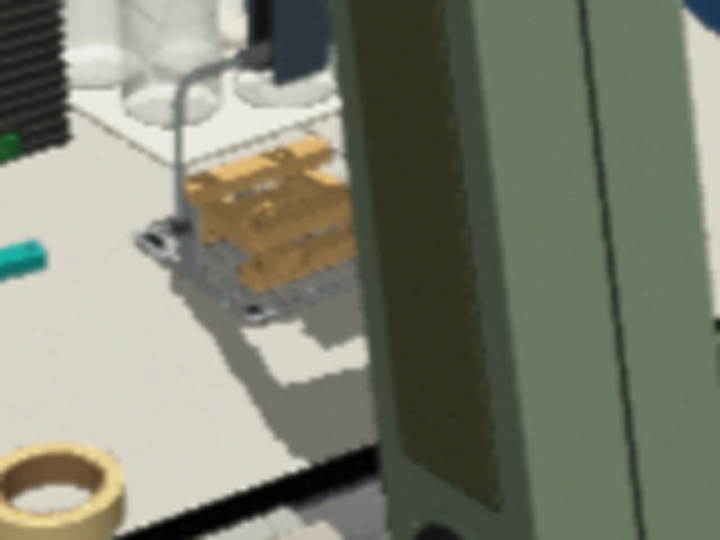

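The bail is upright, centred over the carrier, and the stack is intact. I'll grip firmly and lift smoothly.

Request:
arm_command:
  targets:
    - [1, 0, 0, 0, 0]
    - [1, 0, 0, 0, 0]
    - [1, 0, 0, 0, 0]
    - [1, 0, 0, 0, 0]
    - [1, 0, 0, 0, 0]
  squeeze: 40

```text
time_s: 18.77
ee_pos: [520.9, -79.2, 115.0]
ee_rot: [178.1, 0.9, 95.3]
force: [1.6, -0.6, 0.7]
gripper_width: 12.4
```

Request:
arm_command:
  targets:
    - [1, 0, 0, -0.002, 0]
    - [1, 0, 0, -0.005, 0]
    - [1, 0, 0, -0.01, 0]
    - [1, 0, 0, -0.016, 0]
    - [1, 0, 0, -0.023, 0]
    - [1, 0, 0, -0.029, 0]
    - [1, 0, 0, -0.033, 0]
    - [1, 0, 0, -0.035, 0]

```text
time_s: 19.43
ee_pos: [520.5, -78.9, 133.0]
ee_rot: [178.1, 0.9, 95.3]
force: [0.9, -0.1, -4.4]
gripper_width: 12.0
```

```bash
python3 - <<'E'
from h import *
go(521,-79,215,95.2)
save('w12',env.grab_frame('wrist'));save('s4',env.grab_frame('side'),(180,190,340,310),4.5)
E
```

```text
t 19.43 share [-0.0028  0.0065 -0.1639] turn 0.0012 rows 2.0 pos [520.5 -78.9 133. ] [178.07   0.91  95.25] F [ 0.9 -0.1 -4.4] w 12.0
```

View pics/w12.png

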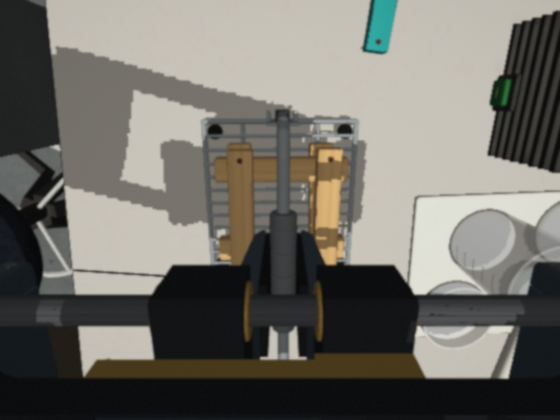

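View pics/s4.png

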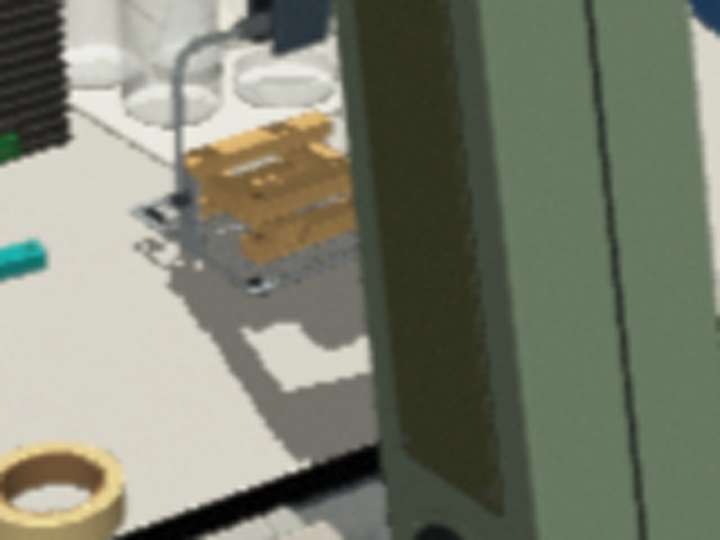

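The carrier is off the bench, level, with the stack undisturbed and the load at 4.4 N. I'll keep lifting to about 100 mm.

Request:
arm_command:
  targets:
    - [1, 0, 0, -0.004, 0]
    - [1, 0, 0, -0.012, 0]
    - [1, 0, 0, -0.024, 0]
    - [1, 0, 0, -0.038, 0]
    - [1, 0, 0, -0.052, 0]
    - [1, 0, 0, -0.066, 0]
    - [1, 0, 0, -0.076, 0]
    - [1, 0, 0, -0.082, 0]

```text
time_s: 20.2
ee_pos: [519.4, -78.5, 174.9]
ee_rot: [178.0, 0.9, 95.3]
force: [0.6, -0.1, -5.9]
gripper_width: 11.8
```

Request:
arm_command:
  targets:
    - [1, 0, 0, -0.004, 0]
    - [1, 0, 0, -0.012, 0]
    - [1, 0, 0, -0.024, 0]
    - [1, 0, 0, -0.038, 0]
    - [1, 0, 0, -0.052, 0]
    - [1, 0, 0, -0.066, 0]
    - [1, 0, 0, -0.076, 0]
    - [1, 0, 0, -0.08, 0]

```text
time_s: 20.87
ee_pos: [518.5, -78.0, 216.2]
ee_rot: [177.9, 1.0, 95.2]
force: [0.0, -0.2, -5.8]
gripper_width: 12.0
```

Request:
arm_command:
  targets:
    - [1, 0, 0, 0, 0]
    - [1, 0, 0, 0, 0]
    - [1, 0, 0, 0, 0]
    - [1, 0, 0, 0, 0]
    - [1, 0, 0, 0, 0]
    - [1, 0, 0, 0, 0]
    - [1, 0, 0, 0, 0]
    - [1, 0, 0, 0, 0]

```text
time_s: 21.53
ee_pos: [518.5, -78.0, 216.1]
ee_rot: [177.9, 1.0, 95.3]
force: [0.6, -0.2, -6.4]
gripper_width: 12.0
```

```bash
python3 - <<'E'
from h import *
go(521,-79,215,95.2)
save('w13',env.grab_frame('wrist'));save('s5',env.grab_frame('side'),(180,150,340,270),4.5); save('t5',env.grab_frame('top'))
E
```

```text
t 21.53 share [-0.0023  0.0048  0.0024] turn 0.0011 rows 0.1 pos [518.5 -78.  216.1] [177.88   0.95  95.25] F [ 0.6 -0.2 -6.4] w 12.0
```

View pics/w13.png

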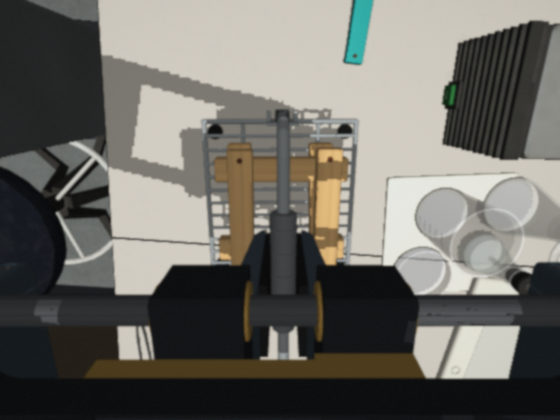

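View pics/s5.png

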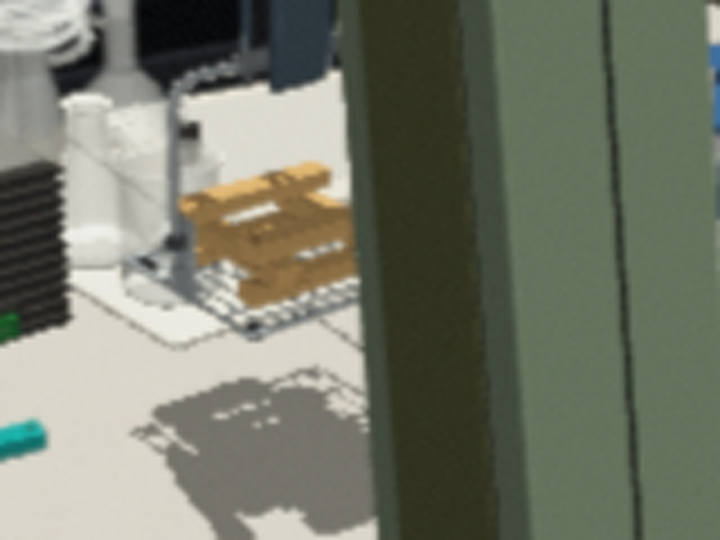

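View pics/t5.png

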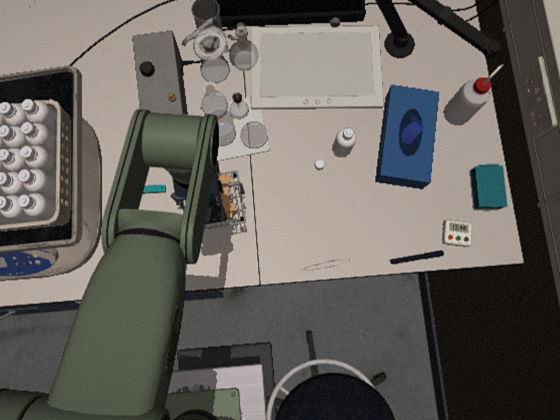

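Held steady at about 101 mm. The wrist view of the grid and stack is unchanged relative to the gripper since before the lift, so it is level and unshifted. The visible bystanders are where they were.

```bash
python3 -c "
from h import *
env.job_done()"
```

```text
the job is handed in; nothing more can be done
```

I laid slat_a over the far bottom slat and slat_b over the near one. Then I swung the handle upright, gripped the sleeve at 40 N and lifted the loaded carrier about 101 mm. I handed the job in at about 21.7 s, still holding it; the hand-in reports no verdict.

- **Slat placement:** from the wrist camera, before the swing and lift, slat_a was within 1–2 px of its target. slat_b was about 3 px (roughly 2 mm) off in x, well inside the 12 mm limit.
- **Held state:** the arm pose was steady and the wrist force was about 6 N down, close to the expected weight. The grid and stack looked the same in the wrist view as before the lift, so the carrier is level and the stack has not shifted.
- **Bystanders:** in the last top view the bottle, cap, pen and forceps were where they started. The arm hid the tape roll in that view, but it had not moved in the side view taken before the lift.
- **Deviations:** the tool ended up about 2° off vertical. The sleeve sits about 4 mm below the pad centre, with no visible effect. The carrier may have slid 1–2 mm during the swing.

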